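# Size a lock cylinder on the length gauge and point out the reading

## Task

Measure the brass lock cylinder that lies in the length gauge: with the closed fingertips push the gauge's cursor, by its black thumb plate only and gently, until the cylinder is closed up between the cursor and the fixed stop. Then show the reading: bring the fingertips, pointing straight down, a centimetre or two above the red index line on the cursor's pointer, without touching it, hold still there for two full seconds and finish still pointing. Grip and lift nothing, do not touch the cylinder yourself, and leave everything else on the bench where it lies.

Things in the scene. Friction and masses are not known exactly. Their poses are not given: they have to be found in the camera images.
- gauge: Length gauge for lock cylinders: aluminium base 100 mm (its x) by 170 mm (its y), 8 mm high, standing fast on the bench; origin under its centre, z up. A channel 37 mm wide runs along y, centre line at x = +10 mm, with a steel rail 22 mm high behind (+x) and a lip 4 mm high in front. White scale in front, x = -45 to -17 mm. Yaw within 0.4 rad of 0 (+y to the robot's left).
- stop_face (a point): Middle of the foot of the fixed stop's measuring face, at the channel's +y end (y = +62 mm in the gauge's frame), 8 mm above the bench. The stop is a dark steel block 50 mm wide (gauge x) and 16 mm long, its top 38 mm above the bench.
- cursor (a joint): Travel of the cursor along the gauge's +y, towards the stop, in m: at value q its measuring face is at y = -60 mm + q in the gauge's frame and 122 mm - q from the stop, so 0.060 leaves exactly the cylinder's 62 mm. Starts at 0 to 0.028, slides with about 2.5 N of friction and stays where it is left.
- thumb_plate (a point): Middle of the rear (-y) face of the cursor's black ribbed thumb plate, where it is pushed to +y; 40 mm above the bench. The plate is upright, 36 mm wide (gauge x), 5 mm thick, 10 to 54 mm above the bench. Behind it are only the base, the lip and the rail, which begin 18.5 mm to either side of its middle.
- jaw_face (a point): Middle of the measuring face of the steel jaw, 28 mm above the bench. The jaw and the other steel parts are the rest of the cursor, in front (+y) of the thumb plate: measuring jaw 34 mm wide, 8 mm thick, 47 mm high, the saddle on the rail, and the pointer arm 7 mm wide reaching to -x over the scale. None of the steel parts is to be touched.
- index (a point): Middle of the red index line (20 mm long along the gauge's x, 2 mm wide) on top of the pointer arm: the reading to be pointed at. 16 mm above the bench, 50 mm in front (-x) of the thumb plate's middle, 33 mm clear of the jaw; it travels with the cursor.
- brass_cylinder: Brass profile lock cylinder, 62 mm long, 33 mm wide, 17 mm high, about 0.16 kg, lying on its side in the gauge's channel, its length (own x) along the channel, 4 to 20 mm short of the stop at the start and then easily slid. Origin under its centre: at y = +31 mm in the gauge's frame when against the stop.
- silver_cylinder: A second, silver-coloured lock cylinder of the same size, lying on the bench behind the gauge; bystander, origin under its centre.
- padlock: Brass padlock 62 x 40 x 18 mm lying on the bench; bystander, origin under its centre.
- calliper: Digital calliper 210 x 64 x 16 mm lying to the left; bystander, origin under its centre. To its left a fixed key-cutting machine, 0.31 m high, fills the bench from about x = 0.36 and y = 0.26 m on: swing the arm round in front of it.
- loupe: Black eye loupe, 35 mm across and 28 mm high, at the right front; bystander, origin under its centre.
- blank_box: Small carton of key blanks, 52 x 85 x 36 mm, at the back; bystander, origin under its centre.

How it is judged (in metres and radians):
On the way, in this order (a step that is already met when the one before it is completed fails the run):
1. the cursor is closed up on the cylinder and the cylinder on the fixed stop (value of joint cursor above 0.058 m and y of brass_cylinder in the frame of gauge above 0.029 m and z of brass_cylinder in the frame of gauge below 0.011 m and angle between brass_cylinder's own z axis and vertical below 0.12 rad), for 0.2 s.
2. the fingertips point straight down at the index line from just above it, without contact, for two seconds (all of step 1 and horizontal distance between the grasp point and index below 0.012 m and z of the grasp point in the frame of index between 0.021 and 0.055 m and contact force between the fingers and gauge below 0.05 N and angle between the grasp point's own z axis and vertical above 2.89 rad), for 1.9 s.
At the end, for the whole second after the job is handed in: Cylinder flat in the channel, at most 2 mm off the stop, cursor closed on it (travel over 58 mm); tool within 15 degrees of straight down, TCP within 12 mm sideways of the index line's middle and 21 to 55 mm above it (fingertips about 2 to 36 mm), touching nothing (all of step 2 and linear speed of brass_cylinder below 0.01 m/s).
It fails at once if the robot touches the brass cylinder (contact force between any of the fingers, the arm and brass_cylinder above 0.5 N).
It fails at once if the brass cylinder is lifted or tipped out of the channel (z of brass_cylinder in the frame of gauge above 0.018 m or angle between brass_cylinder's own z axis and vertical above 0.3 rad).
It fails at once if the cursor is gripped, or touched elsewhere than on its thumb plate (contact force between the fingers and cursor_c1 above 1 N or contact force between the fingers and cursor_c2 above 1 N or contact force between the fingers and cursor_c3 above 1 N or contact force between the fingers and cursor_c4 above 1 N or contact force between the fingers and cursor_c5 above 1 N).
It fails at once if the cursor is rammed (over 40 N) (contact force between the fingers and gauge above 40 N).
It fails at once if a bystander is disturbed (moved over 10 mm) (distance of any of silver_cylinder, padlock, calliper, loupe, blank_box from where it was at the start of the episode above 0.01 m).
It also fails if it takes over 48 s, if anything falls off the work surface, if the arm or the gripper's body presses on something with over 40 N, if the wrist force passes 120 N, or if a joint passes its speed limit or range.

## Robot

A 6-joint arm with a two-finger parallel gripper is mounted at the origin on a cart in front of the work surface, level with it; the furniture and walls round the work are solid. World frame = base frame: x ahead of the robot, y to its left, z up, the work surface at z = 0. Lengths are in m, angles in degrees, forces in N, time in s.
With the tool pointing down it reaches from about 0.3 to 0.875 m from the base axis. Payload 6.4 kg.
Tool frame: the origin (TCP) lies between the finger pads, 19 mm behind the fingertips; this is the grasp point; z points along the fingers, y is the line along which they close (so a half turn about z gives the same grasp; the last joint's range is limited). The gripper opens to 88 mm and grips with 3 to 60 N. Pads are 18 mm wide; open, the fingers measure 123 mm over their backs; the gripper's body (75 mm by 187 mm) begins 45 mm behind the grasp point.
Start: joints at [53.153, 10.359, 92.074, -0, 77.567, -11.82], TCP at [0.243, 0.521, 0.257] pointing down, gripper open.
Joint ranges: [-171.53, 171.53], [-51.25, 118.39], [17.06, 147.69], [-65.23, 245.23], [0, 150.52], [-178.68, 178.68]. Speed limits (degrees/s): [147.25, 147.25, 172.46, 180, 180, 180].

## Interface

Orientations are given as [roll, pitch, yaw] about the fixed x, y, z axes, in that order (R = Rz(yaw) Ry(pitch) Rx(roll)).
In Python, from plant import ctrl, cam, workorder, probe_bus gives the robot as it stands (ctrl), with the cameras (cam), the job (workorder) and the readings (probe_bus). Calls block until the motion is done:
- ctrl.goto(position, orientation): joint-space move of the TCP to a pose.
- ctrl.move_linear(position, ori=None, velocity=0.15, contact_N=None): straight line of the TCP; ori=None keeps the orientation; velocity is the mean speed in m/s. With contact_N (N) it stops when the force on the tool has changed by that much, and returns True; else False.
- ctrl.goto_joints(angles): joint-space move.
- ctrl.command_gripper(opening, squeeze=None): opening from 0.0 (shut) to 1.0 (fully open); squeeze is the grip in N (None keeps the last); returns when the fingers have stopped.
- ctrl.pause(seconds).
- ctrl.inverse_kinematics(position, orientation): joint angles nearest the present ones, or None.
- probe_bus.get_obs(): the state.
- cam.grab_frame(name): name is "side" or "top" or "wrist"; returns the picture (384x512x3 uint8, red, green, blue); there is no depth.
- cam.calibration(name): a dict with "fx", "fy", "cx", "cy" (pixels), "extrinsics" (4x4, takes a point from world to camera coordinates). Camera axes: x right, y down, z forward; pixel columns grow to the right and rows downward; lengths in m; the calibration is good to about 2 mm. A picture is of the moment at which its call begins: read the wrist's pose just before it. calibration takes no time and is no camera call; for the wrist camera it gives the pose at the moment of the call.
A pose or a line that the arm cannot do raises ctrl.PlanningError and nothing moves.
- workorder.close_job(): hands the job in; it is judged then, once.
The state is a dict: "t": time; "joints": joint angles; "joint_vel": joint speeds; "joint_efforts": joint torques, N m; "position": TCP position; "ee_rot": TCP orientation; "contact_force": force on the tool from outside, world axes, zero at the start; "moment": the same for the moment, N m; "finger_gap": opening from 0.0 (shut) to 1.0 (fully open); "grip_force": force on a finger pad.
Only numpy, scipy, OpenCV 4.12 (cv2) and the standard library are available. Lean on these libraries where they do the work, as an engineer would, in place of code of your own. Each camera call takes 0.05 s, during which the arm holds its last target. There are 200 camera calls.

## Working session

There is one attempt and no reset: what is moved stays moved. The work goes in short steps, each a Python script; the robot and the scene stay as the last script left them, time stands still between calls to the robot, and variables do not carry over. Pictures are saved under pics/ and viewed, at most 10 in all, crops included, and the job is handed in when it is done.

```bash
mkdir -p pics
python3 - <<'E'
from plant import ctrl, cam, workorder, probe_bus
import cv2,numpy as np
o=probe_bus.get_obs();print(o['t'],o['position'],o['ee_rot'],o['contact_force'])
for n in('top','side'):
    f=cam.grab_frame(n);cv2.imwrite(f'pics/{n}0.png',f[:,:,::-1]);c=cam.calibration(n);E=np.array(c['extrinsics']);print(n,c['fx'],c['cx'],c['cy'],(-E[:3,:3].T@E[:3,3]).round(3))
E
```

```text
0.0 [0.2429298  0.52060951 0.25652392] [-1.79901766e+02 -2.04099602e-02  1.54972582e+02] [-0.08248342 -0.53908164 -0.60352108]
top 422.53583856748486 258.39353102402157 195.61645810123883 [ 0.512 -0.036  1.065]
side 424.42472154027763 263.35300595038615 189.6203052081729 [ 0.597 -1.058  0.673]
```

View pics/top0.png

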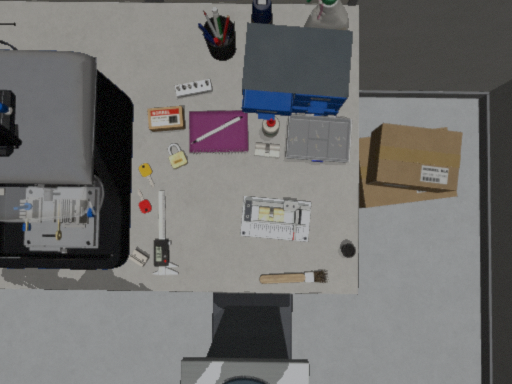

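View pics/side0.png

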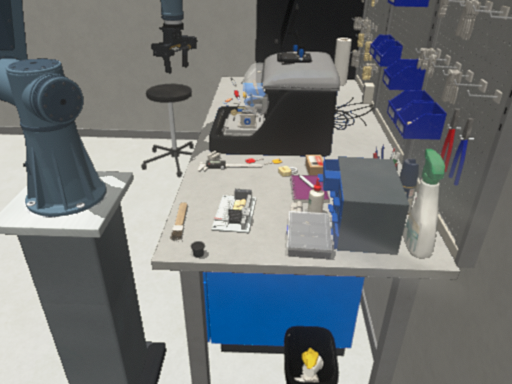

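```bash
cat > h.py <<'E'
from plant import ctrl, cam, workorder, probe_bus
import cv2,numpy as np
def ray(c,uv):
    E=np.array(c['extrinsics']);R=E[:3,:3]
    d=R.T@np.array([(uv[0]-c['cx'])/c['fx'],(uv[1]-c['cy'])/c['fy'],1.]);return -R.T@E[:3,3],d
def onplane(c,uv,z):
    p,d=ray(c,uv);return p+d*(z-p[2])/d[2]
def tri(obs):   # [(calib,uv),...] -> point, rms residual
    A=[];b=[]
    for c,uv in obs:
        p,d=ray(c,uv);d/=np.linalg.norm(d);P=np.eye(3)-np.outer(d,d);A.append(P);b.append(P@p)
    x=np.linalg.lstsq(np.vstack(A),np.hstack(b),rcond=None)[0]
    return x,[np.linalg.norm(P@x-q) for P,q in zip(A,b)]
def snap(name):
    c=cam.calibration('wrist');f=cam.grab_frame('wrist');cv2.imwrite(f'pics/{name}.png',f[:,:,::-1])
    np.save(f'pics/{name}.npy',dict(c),allow_pickle=True);return c,f
def load(name):
    return np.load(f'pics/{name}.npy',allow_pickle=True).item(),cv2.imread(f'pics/{name}.png')
E
python3 - <<'E'
from h import *
g=onplane(cam.calibration('top'),(276,218),.01);print(g)
T=np.array(cam.calibration('wrist')['extrinsics']);print('cam',-T[:3,:3].T@T[:3,3],T[2,:3])
D=[180,0,180]
ctrl.move_linear([.22,.27,.30],velocity=.25)
ctrl.command_gripper(0.0,10)
ctrl.goto([.35,-.05,.30],D)
ctrl.move_linear([g[0]-.03,g[1]+.02,.24],velocity=.2);ctrl.pause(.2)
snap('w0');c=cam.calibration('wrist');T=np.array(c['extrinsics']);print('cam',-T[:3,:3].T@T[:3,3],T[2,:3],c['fx'])
o=probe_bus.get_obs();print(o['t'],o['position'],o['joints'],o['finger_gap'])
E
```

```text
[ 0.50535803 -0.07285687  0.01      ]
cam [0.17612199 0.55236679 0.38349789] [ 0.2622219  -0.12377312 -0.95703704]
cam [ 0.40104009 -0.05279225  0.36748997] [ 0.29150103 -0.0011692  -0.9565698 ] 306.1055674573346
4.975 [ 0.47516344 -0.05290245  0.24073356] [-2.06163721e+01 -1.42277671e+00  1.06689553e+02 -1.04358008e-03
  7.46527655e+01 -1.10604455e+02] 0.00471331461944326
```

View pics/w0.png

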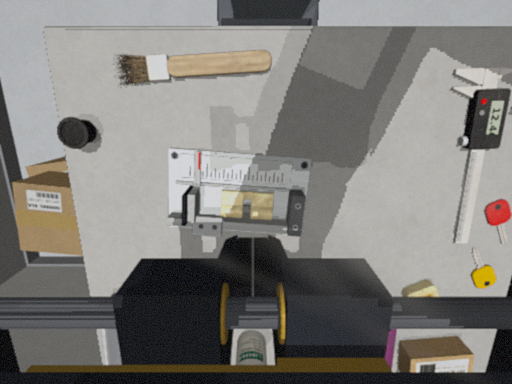

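The wrist view shows the gauge: red index near (200,160), black thumb plate near (186,206), brass cylinder near (247,205) and stop near (297,212). I'm taking a second, closer view from a shifted place.

Run:
```python
from h import *
ctrl.move_linear([.455,-.12,.22],velocity=.2);ctrl.pause(.2)
snap('w1');print(probe_bus.get_obs()['t'])
c,im=load('w1')
def box(im): 
    h=cv2.cvtColor(im,cv2.COLOR_BGR2HSV);m=cv2.inRange(h,(0,120,90),(8,255,255))|cv2.inRange(h,(172,120,90),(180,255,255))
    n,_,s,ce=cv2.connectedComponentsWithStats(m);return [(s[i].tolist(),ce[i].round(1).tolist()) for i in range(1,n) if s[i,4]>8]
a=load('w0')[1];print(box(a));print(box(im))
cv2.imwrite('pics/c0.png',cv2.resize(a[135:250,155:325],None,fx=4.7,fy=4.7,interpolation=cv2.INTER_CUBIC)[:600])
cv2.imwrite('pics/w1v.png',im)
```

```text
5.7417
[([480, 98, 8, 7, 38], [483.5, 101.0]), ([198, 153, 3, 16, 23], [198.9, 160.9]), ([485, 200, 26, 26, 489], [497.7, 212.4])]
[([255, 178, 2, 11, 12], [255.9, 183.4])]
```

View pics/c0.png

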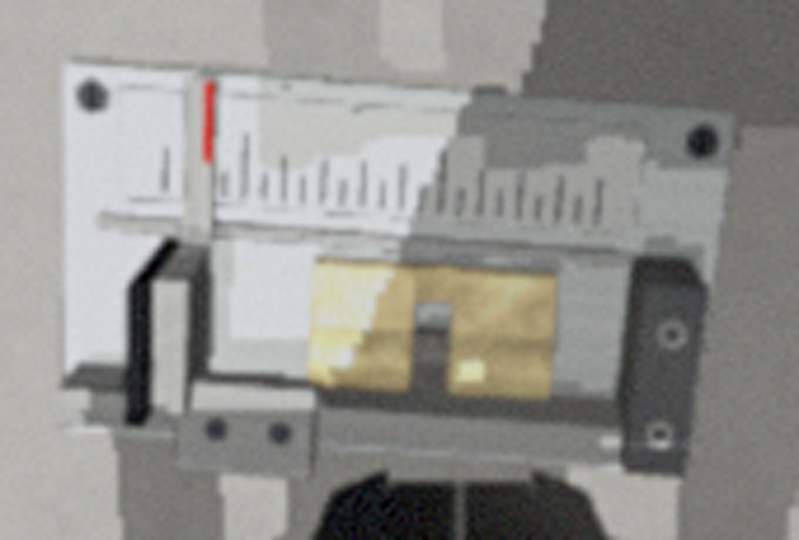

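View pics/w1v.png

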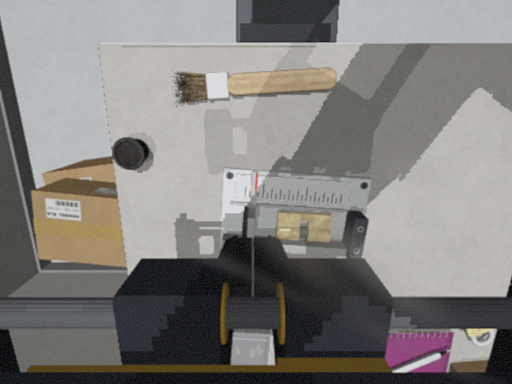

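```bash
cat >> h.py <<'E'
def red(im):
    h=cv2.cvtColor(im,cv2.COLOR_BGR2HSV);m=cv2.inRange(h,(0,60,60),(10,255,255))|cv2.inRange(h,(170,60,60),(180,255,255))
    n,_,s,ce=cv2.connectedComponentsWithStats(m)
    k=[i for i in range(1,n) if s[i,4]>10 and s[i,3]>2.5*s[i,2]]
    return [(s[i].tolist(),ce[i]) for i in k]
def dark(im,uv,r=6):
    u,v=map(int,uv);g=cv2.cvtColor(im,cv2.COLOR_BGR2GRAY)[v-r:v+r+1,u-r:u+r+1].astype(float)
    w=np.clip(np.percentile(g,50)*.75-g,0,None);Y,X=np.mgrid[v-r:v+r+1,u-r:u+r+1];return np.array([(w*X).sum(),(w*Y).sum()])/w.sum()
E
python3 - <<'E'
from h import *
c0,a=load('w0');c1,b=load('w1')
print(red(a),red(b))
S=[]
for p,q in (((175,155),(230,175)),((304,165),(364,186))):
    p=dark(a,p,4);q=dark(b,q,4);print(p,q);x,r=tri([(c0,p),(c1,q)]);S.append(x);print('screw',x.round(4),np.round(r,4),onplane(c0,p,.008).round(4),onplane(c1,q,.008).round(4))
ra,rb=red(a)[0][1],red(b)[0][1]
x,r=tri([(c0,ra),(c1,rb)]);print('idx',x.round(4),np.round(r,4),onplane(c0,ra,.016).round(4),onplane(c1,rb,.016).round(4))
for c,p,q in((c0,dark(a,(175,155),4),dark(a,(304,165),4)),(c1,dark(b,(230,175),4),dark(b,(364,186),4))):
    d=onplane(c,q,.008)-onplane(c,p,.008);print('yaw',np.degrees(np.arctan2(-d[0],d[1])),np.linalg.norm(d))
# stop block top corners etc: brass centroid
for c,im in((c0,a),(c1,b)):
    h=cv2.cvtColor(im,cv2.COLOR_BGR2HSV);m=cv2.inRange(h,(15,60,80),(32,255,255));m[:190]=0;m[250:]=0;m[:,:200]=0;m[:,345:]=0
    n,_,s,ce=cv2.connectedComponentsWithStats(m);i=1+np.argmax(s[1:,4]);print('brass',s[i],onplane(c,ce[i],.025).round(4))
E
```

```text
[([198, 152, 3, 18, 46], array([198.91304348, 159.7173913 ]))] [([255, 173, 3, 18, 38], array([255.94736842, 181.44736842]))]
[174.11835013 155.08858683] [229.42226614 175.2140975 ]
screw [ 0.4582 -0.1454  0.0077] [0. 0.] [ 0.4581 -0.1453  0.008 ] [ 0.4581 -0.1453  0.008 ]
[303.94128788 164.81022727] [363.78628801 185.25989673]
screw [0.4699 0.0083 0.0076] [0. 0.] [0.4698 0.0082 0.008 ] [0.4697 0.0081 0.008 ]
idx [ 0.4628 -0.1152  0.0161] [0.0006 0.0006] [ 0.4622 -0.1149  0.016 ] [ 0.4633 -0.1154  0.016 ]
yaw -4.363245956588881 0.15395028940039593
yaw -4.3494674661796795 0.15392700773714224
brass [221 191  52  29 895] [ 0.5149 -0.0529  0.025 ]
brass [ 276  211   56   31 1274] [ 0.5127 -0.0612  0.025 ]
```

Everything checks out: screws at z = 7.7 mm (8 expected) and 154 mm apart, index at z = 16.1 mm, and both yaw readings agree at -4.36°. Next I come down behind the thumb plate, touch it and push it gently.

```bash
cat >> h.py <<'E'
yaw=np.radians(-4.36);X=np.array([np.cos(yaw),np.sin(yaw),0]);Y=np.array([-np.sin(yaw),np.cos(yaw),0])
IDX=np.array([.4628,-.1152,0]);D=[180,0,180-4.36]
def P(dx,dy,z): return IDX+dx*X+dy*Y+np.array([0,0,z])
def st(s):
    o=probe_bus.get_obs();d=o['position']-IDX;print(s,round(o['t'],2),'dx %.4f dy %.4f z %.4f'%(d@X,d@Y,o['position'][2]),'F',np.round(o['contact_force'],2))
E
python3 - <<'E'
from h import *
ctrl.move_linear(P(.05,-.075,.16),D,velocity=.15)
print(ctrl.move_linear(P(.05,-.075,.045),D,velocity=.08,contact_N=5));ctrl.pause(.3);st('down')
snap('w2')
print(ctrl.move_linear(P(.05,-.015,.045),D,velocity=.02,contact_N=1.8));st('touch')
E
```

```text
False
down 8.51 dx 0.0501 dy -0.0750 z 0.0452 F [-0.38  0.38 -0.31]
True
touch 10.68 dx 0.0498 dy -0.0268 z 0.0447 F [-0.19  0.01  0.42]
```

View pics/w2.png

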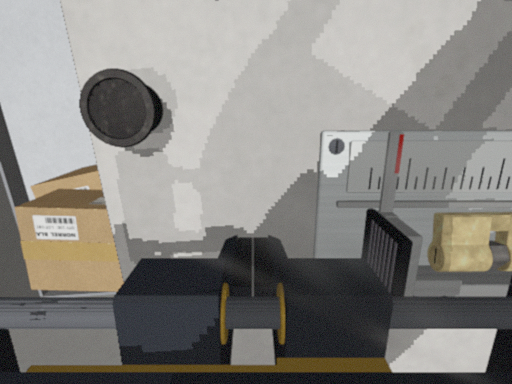

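The picture shows the fingers behind the ribbed thumb plate (365–410, 210–290) with the loupe clear. The touch came about where expected. Pushing now.

Run:
```python
from h import *
for i in range(3):
    r=ctrl.move_linear(P(.05,.04,.045),D,velocity=.025,contact_N=9);st(r)
    if r: break
ctrl.pause(.2);st('held')
```

```text
True 12.36 dx 0.0495 dy 0.0178 z 0.0445 F [-0.07 -3.88  1.88]
held 12.56 dx 0.0494 dy 0.0177 z 0.0443 F [ 0.15 -2.59  1.26]
```

Run:
```python
from h import *
ctrl.move_linear(P(.05,-.02,.045),D,velocity=.08)
ctrl.move_linear(P(.02,-.02,.20),D,velocity=.15);ctrl.pause(.2)
c,f=snap('w3');st('v3');im=f[:,:,::-1].copy();r0=red(im);print(r0)
ctrl.move_linear(P(-.01,.06,.20),D,velocity=.15);ctrl.pause(.2)
c1,f1=snap('w4');b=f1[:,:,::-1].copy();r1=red(b);print(r1);st('v4')
x,r=tri([(c,r0[0][1]),(c1,r1[0][1])]);print(x,r,(x-IDX)@X,(x-IDX)@Y)
k=cv2.resize(b[120:280,150:350],None,fx=3.7,fy=3.7,interpolation=cv2.INTER_CUBIC);cv2.imwrite('pics/c4.png',k)
```

```text
v3 14.62 dx 0.0197 dy -0.0199 z 0.1993 F [0.23 0.05 0.11]
[([315, 151, 3, 20, 55], array([316.09090909, 161.18181818]))]
[([238, 179, 3, 19, 43], array([239.27906977, 187.55813953]))]
v4 15.59 dx -0.0098 dy 0.0593 z 0.2000 F [ 0.42 -1.11  0.03]
[ 0.46671934 -0.06984736  0.01449431] [np.float64(0.0004609397560469957), np.float64(0.0004609397560472047)] 0.00046015968768203536 0.04551935670558481
```

View pics/c4.png

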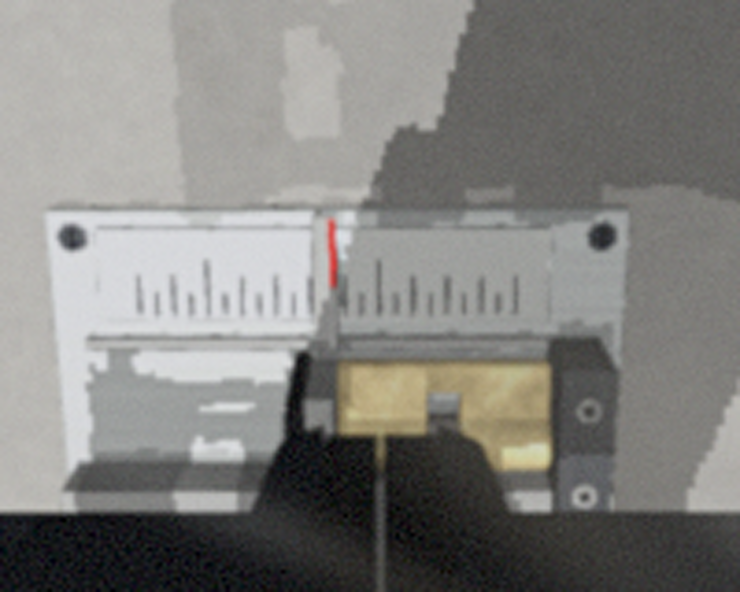

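The picture shows the brass cylinder closed up between the jaw (x≈340) and the stop (x≈552), with the index at (332,255) in the crop. Index travel is 45.5 mm, which puts the cursor at about 60 mm. Now I point at it and hold.

Run:
```python
from h import *
ctrl.move_linear(P(.0005,.0455,.11),D,velocity=.1)
ctrl.move_linear(P(.0005,.0455,.050),D,velocity=.05,contact_N=4);st('at')
ctrl.pause(2.5);st('held')
f=cam.grab_frame('side');cv2.imwrite('pics/s5.png',cv2.resize(f[150:260,180:300,::-1],None,fx=5,fy=5,interpolation=cv2.INTER_CUBIC))
```

```text
at 18.01 dx 0.0008 dy 0.0454 z 0.0503 F [-0.21 -1.    0.28]
held 20.51 dx 0.0005 dy 0.0455 z 0.0500 F [ 0.44 -0.22  0.38]
```

View pics/s5.png

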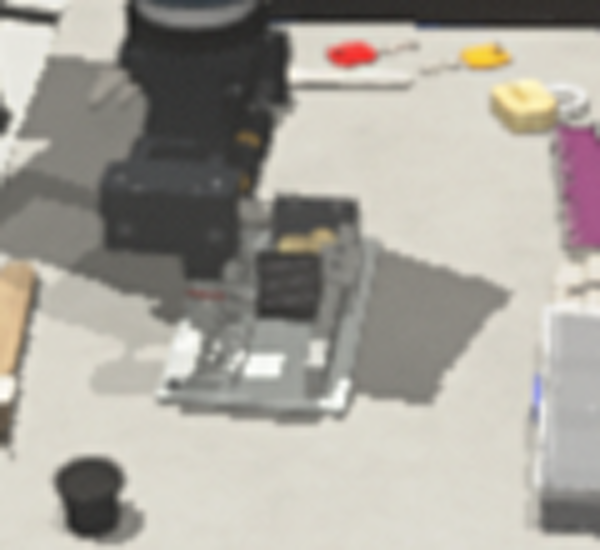

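The side view shows the fingertips (205,270) just above the red index line (207,294), with clear space between them and the bystanders in place.

Run:
```python
from plant import ctrl, cam, workorder, probe_bus
print(workorder.close_job())
```

```text
the job is handed in; nothing more can be done
None
```

The job is handed in, verdict not shown: the cursor is closed on the brass cylinder against the stop (about 60 mm of travel by camera), and the fingertips held about 15 mm above the index line for 2.5 s and finished there, with nothing seen to be disturbed.

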